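# Thread the second axle through an upside-down toy cart and hold it for the wheel

### The job

Take the axle with the red wheel and red tip from the rack (not the green-wheeled spare) and slide it, tip first, through the two empty bushing holes of the upside-down blue toy cart, entering from the rack's side: first the near block, then the far one, until the whole red tip stands out beyond the far block. Do it gently, without forcing the axle against the cart or knocking anything else about. Finish while holding it there, motionless and spanning both blocks, so that the second wheel can be put on: the program ends with the axle in the gripper, not let go.

Things in the scene. Friction and masses are not known exactly. Their poses are not given: they have to be found in the camera images.
- axle: Loose beech axle, 50 g: level shaft 14 mm thick along its y axis, red wheel at the -y end, red tip at +y. Origin: on the shaft's centre line at the place to grip, 50 mm up in the rack, 50 mm from the wheel's inner face, 160 mm from the tip's end; it balances 10 mm from there towards the tip. Wheel 48 mm dia., y -68 to -50 mm. Last 25 mm painted red, last 10 mm tapering to 7 mm dia.
- tip (a point): The end face of the axle's red tip, on the centre line (160 mm along the axle's y axis from its origin).
- rack: Fixed wooden rack, base 190 x 170 x 12 mm, with two places 110 mm apart (x = -55, +55 mm) for axles lying along its y axis, tips to +y. Origin: on the bench at mid x, level in y with the axles' origins. Each place has two V rests, 8 mm thick, 33 mm wide, tops 57 mm up, at y = -35 and +100 mm; the shaft is free between them.
- spare: Loose spare axle in the other rack place: like the axle, same origin and axes, but with a green wheel, no red tip and 125 mm from origin to end. Leave it alone.
- cart: Blue toy cart, fixed upside down on a 250 x 120 mm board. Origin: on the bench below the middle of the empty hole line, which runs level along its y (rack's side -y), 110 mm up. Two wooden blocks, 50 mm wide, tops 130 mm up, at y -45 to -31 and 31 to 45 mm, have plain 19 mm round holes; body between 72 mm high. A fitted axle with two 48 mm red wheels (y to +-75 mm) lies parallel at x = 120 mm.
- near_hole (a point): Centre of the near block's hole in its outer face, on the rack's side (cart y = -45 mm, 110 mm up). Axes as the cart's; +y is the threading direction.
- far_hole (a point): Centre of the far block's hole in its outer face, away from the rack (cart y = +45 mm, 110 mm up). Axes as the cart's.
- tin: Loose paint tin standing upright beyond the work, 74 mm diameter, 100 mm high, origin under its centre. Leave it alone.
- glue: Loose white glue bottle standing upright to the left of the cart, 54 mm diameter, 140 mm high, origin under its centre. Leave it alone.
Things that resemble listed ones, but are neither listed nor needed, are in the scene too. Leave any black, orange or turquoise look-alike of the axle alone.

How it is judged:
By the outcome, as a careful person would: the job done as asked, in the order asked, and still so for the second after the job is handed in, while the arm keeps its last pose, push and grip.
It also fails if it takes over 48 s, if anything falls off the work surface, if the arm or the gripper's body presses on something with over 40 N, if the wrist force passes 120 N, or if a joint passes its speed limit or range.

### The arm

A 6-joint arm with a two-finger parallel gripper is mounted at the origin on the work surface. World frame = base frame: x ahead of the robot, y to its left, z up, the work surface at z = 0. Lengths are in m, angles in rad, forces in N, time in s.
With the tool pointing down it reaches from about 0.25 to 0.725 m from the base axis. Payload 9.7 kg.
Tool frame: the origin (TCP) lies midway between the tips of the shut fingers; the grasp point (between the pads) lies 19 mm behind it; z points along the fingers, y is the line along which they close (so a half turn about z gives the same grasp; the last joint's range is limited). The gripper opens to 85 mm and grips with 20 to 120 N. Pads are 22 mm wide; open, the fingers measure 114 mm over their backs; the gripper's body (76 mm by 85 mm) begins 54 mm behind the grasp point. The pads swing forward as they close: fully open they stand 13 mm farther back than shut.
Start: joints at [-1.29, 0.087, 0.176, 1.66, 0, 1.571], TCP at [0.152, -0.528, 0.231] pointing down, gripper open.
Joint ranges: [-3.13, 3.13], [-0.85, 1.81], [-1.15, 1.24], [-2.2, 2.28], [-1.44, 1.52], [-3.14, 3.14]. Speed limits (rad/s): [2.22, 2.22, 2.57, 3.14, 3.14, 3.14].

### API

Orientations are given as a 3x3 rotation matrix whose columns are the frame's x, y, z axes.
In Python, from station import env gives the robot as it stands.
- The arm moves only by the tool send_rows, never from a script. Its argument "steps" is a list of rows, each a list of 7 numbers: the shift along the world's x, y, z in m, then the turn, a rotation vector about the world's x, y, z in degrees, then the finger opening in m, from 0 to 0.0854. A call has 1 to 12 rows; each row shifts and turns the commanded pose from where the row before left it; what a row does not reach is not made up. A row lasts 1/8 s, in which the tool goes at most 62.5 mm and 10.7 degrees, less where a joint would pass 70% of its speed; a pose out of reach is approached as far as the arm can. A call is refused whole if a number of a shift passes 0.0625 or a number of a turn 10.7, either way. A call with a gripper value outside its range is refused whole. The fingers move at their own pace and stop on an object; "squeeze" is the grip in N (left out, the last holds). Time passes only in rows, so rows that do not move let the fingers close. It gives the time, the measured TCP pose, the force, the opening and the grip force at its end, in the units of the state.
- env.read_state(): the state, without advancing time (a new reading comes with each control period).
- env.read_camera(name): name is "scene" or "top" or "wrist"; returns the picture (384x512x3 uint8, blue, green, red); there is no depth.
- env.camera_params(name): a dict with "camera_matrix" (3x3 intrinsics, pixels), "k1" (the pictures are not rectified: a ray, as slopes to the right and down, at radius r is drawn at 1 + k1 r^2 times it, then the intrinsics apply), "T" (4x4, takes a point from camera to world coordinates). Camera axes: x right, y down, z forward; pixel columns grow to the right and rows downward; lengths in m; the calibration is good to about 2 mm. A picture is of the moment at which its call begins: read the wrist's pose just before it. camera_params takes no time and is no camera call; for the wrist camera it gives the pose at the moment of the call.
- env.sign_off(): hands the job in; it is judged then, once.
The state is a dict: "time_s": time; "joint_positions": joint angles; "dq": joint speeds; "joint_efforts": joint torques, N m; "ee_pos": TCP position; "ee_rot": TCP orientation; "wrist_force": force on the tool from outside, world axes, zero at the start; "moment": the same for the moment, N m; "opening": opening from 0.0 (shut) to 1.0 (fully open); "grip_force": force on a finger pad.
Only numpy, scipy, OpenCV 4.12 (cv2) and the standard library are available. Lean on these libraries where they do the work, as an engineer would, in place of code of your own. Each camera call takes 0.05 s, during which the arm holds its last target. There are 200 camera calls.

## Working session

There is one attempt and no reset: what is moved stays moved. The work goes in short steps, Python scripts to look and compute and a tool call to move; the robot and the scene stay as the last step left them, time stands still between calls to the robot, and variables do not carry over. Pictures are saved under pics/ and viewed, at most 10 in all, crops included, and the job is handed in when it is done.

Besides the shell and the picture viewer there is one more tool, called after "Request:" in YAML: its name, and indented under it one key for each argument. send_rows: Moves the arm, as the interface text tells. Its arguments: {"type":"object","properties":{"steps":{"type":"array"},"squeeze":{"type":"number"}},"required":["steps"]}

```bash
mkdir -p pics; cat > h.py <<'E'
import numpy as np, cv2
from station import env
def und(p,name):
    c=env.camera_params(name) if isinstance(name,str) else name
    K=np.array(c["camera_matrix"]);s=((np.atleast_2d(p)-K[:2,2])/[K[0,0],K[1,1]])
    u=s.copy()
    for _ in range(20): u=s/(1+c["k1"]*(u**2).sum(1,keepdims=True))
    T=np.array(c["T"]);d=np.c_[u,np.ones(len(u))]@T[:3,:3].T
    return T[:3,3],d
def onz(p,name,z):
    o,d=und(p,name); return o+d*((z-o[2])/d[:,2])[:,None]
def proj(P,name):
    c=env.camera_params(name) if isinstance(name,str) else name
    T=np.array(c["T"]);q=(np.atleast_2d(P)-T[:3,3])@T[:3,:3];u=q[:,:2]/q[:,2:]
    u=u*(1+c["k1"]*(u**2).sum(1,keepdims=True));K=np.array(c["camera_matrix"])
    return u*[K[0,0],K[1,1]]+K[:2,2]
E
python3 - <<'E'
from h import *
for n in("scene","top","wrist"):
    c=env.camera_params(n);print(n,np.round(c["T"],3).tolist(),c["k1"],c["camera_matrix"][0])
    im=env.read_camera(n);cv2.imwrite(f"pics/{n}0.png",im)
    if n!="wrist":cv2.imwrite(f"pics/{n}0b.png",cv2.resize(im,(800,600),interpolation=cv2.INTER_CUBIC))
s=env.read_state();print(s)
E
```

```text
scene [[-0.324, 0.52, -0.79, 1.683], [0.946, 0.198, -0.258, 0.397], [0.023, -0.831, -0.556, 0.931], [0.0, 0.0, 0.0, 1.0]] -0.06678793124463493 [481.99088314   0.         257.64184628]
top [[-0.019, -0.997, 0.078, 0.36], [-1.0, 0.02, 0.019, 0.007], [-0.02, -0.077, -0.997, 1.645], [0.0, 0.0, 0.0, 1.0]] -0.013836485324900031 [495.103703     0.         252.75562533]
wrist [[0.277, -0.908, -0.313, 0.233], [-0.961, -0.263, -0.089, -0.505], [-0.001, 0.325, -0.946, 0.373], [0.0, 0.0, 0.0, 1.0]] -0.06309282042989048 [274.44022005   0.         254.91814155]
{'time_s': 0.15, 'joint_positions': array([-1.29000931e+00,  8.73691824e-02,  1.75332838e-01,  1.65980907e+00,
        2.32114592e-06,  1.57081898e+00]), 'dq': array([-0.00158271, -0.00165525,  0.00094737, -0.00023545, -0.00116909,
        0.00026299]), 'joint_efforts': array([-1.00470686e-03, -5.20762753e+01,  4.65043509e+01,  1.39725837e-02,
        6.98691153e-06,  1.97610188e-05]), 'ee_pos': array([ 0.15236495, -0.52829671,  0.23073501]), 'ee_rot': array([[ 9.60843922e-01,  2.77090010e-01, -2.88483470e-04],
       [ 2.77090160e-01, -9.60843393e-01,  1.00864268e-03],
       [ 2.29737433e-06, -1.04908412e-03, -9.99999450e-01]]), 'wrist_force': array([ 0.34222588, -0.54161982,  0.6277832 ]), 'moment': array([-0.02438759,  0.00594609,  0.05100172]), 'grip_force': 0.0, 'opening': 0.9975128468915982}
```

View pics/top0b.png

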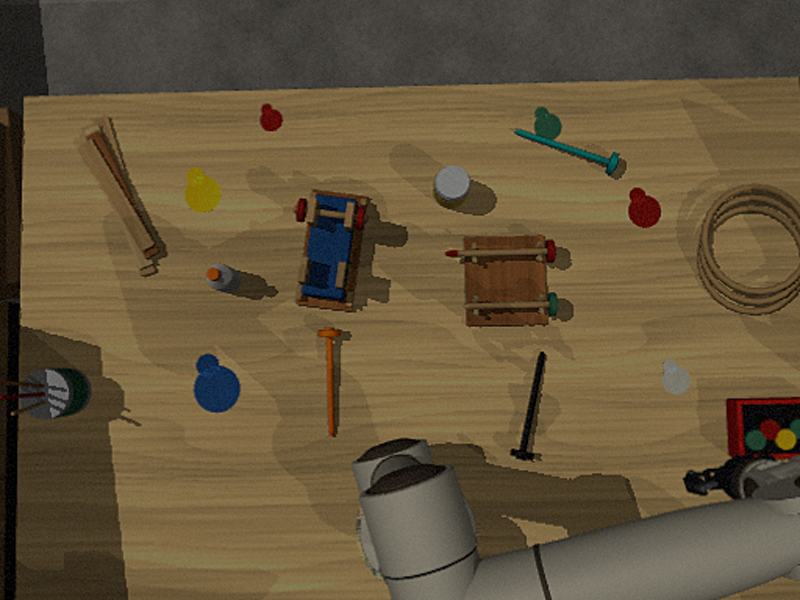

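View pics/scene0b.png

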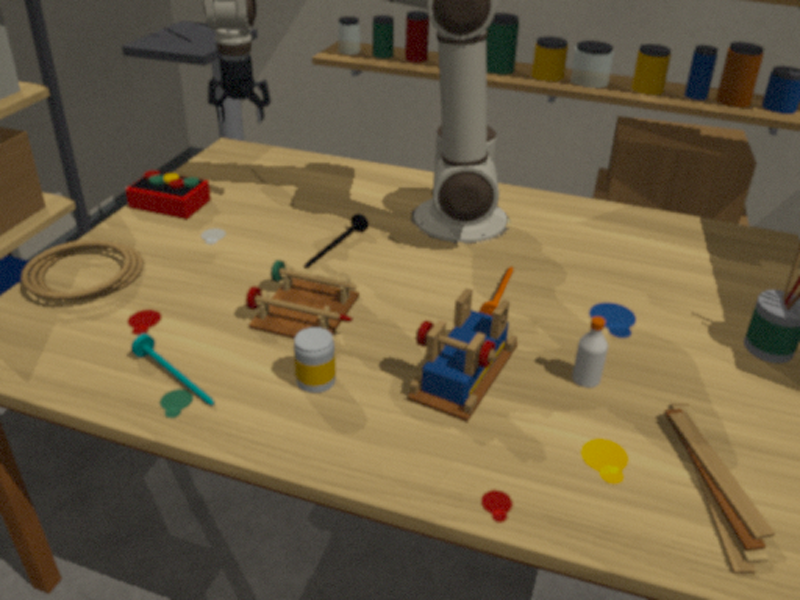

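```bash
python3 - <<'E'
from h import *
f=512/800
for n,p,z in [("tip",(447,253),.05),("wheelend",(553,250),.05),("spare_end",(468,304),.05),("sparewheel",(553,303),.05),
 ("nearblk",(341,275),.13),("farblk",(306,274),.13),("fit wheel R",(361,213),.11),("fit wheelL",(301,209),.11),("board TL",(312,190),.01),("TR",(368,198),.01),("BR",(350,310),.01),("BL",(296,303),.01),("tin",(452,183),.1),("glue",(215,273),.14)]:
    print(n,np.round(onz(np.array(p)*f,"top",z)[0],3))
im=cv2.imread("pics/top0.png")[110:215,185:365]
cv2.imwrite("pics/topc.png",cv2.convertScaleAbs(cv2.resize(im,None,fx=4.4,fy=4.4,interpolation=cv2.INTER_CUBIC),alpha=1.7))
im=cv2.imread("pics/scene0.png")[150:270,150:340]
cv2.imwrite("pics/scenec.png",cv2.convertScaleAbs(cv2.resize(im,None,fx=4,fy=4,interpolation=cv2.INTER_CUBIC),alpha=1.7))
E
```

```text
tip [ 0.572 -0.073  0.05 ]
wheelend [ 0.574 -0.292  0.05 ]
spare_end [ 0.465 -0.114  0.05 ]
sparewheel [ 0.464 -0.288  0.05 ]
nearblk [0.522 0.141 0.13 ]
farblk [0.525 0.21  0.13 ]
fit wheel R [0.649 0.101 0.11 ]
fit wheelL [0.659 0.222 0.11 ]
board TL [0.72  0.211 0.01 ]
TR [0.7   0.091 0.01 ]
BR [0.46  0.133 0.01 ]
BL [0.477 0.248 0.01 ]
tin [ 0.708 -0.084  0.1  ]
glue [0.53  0.388 0.14 ]
```

View pics/topc.png

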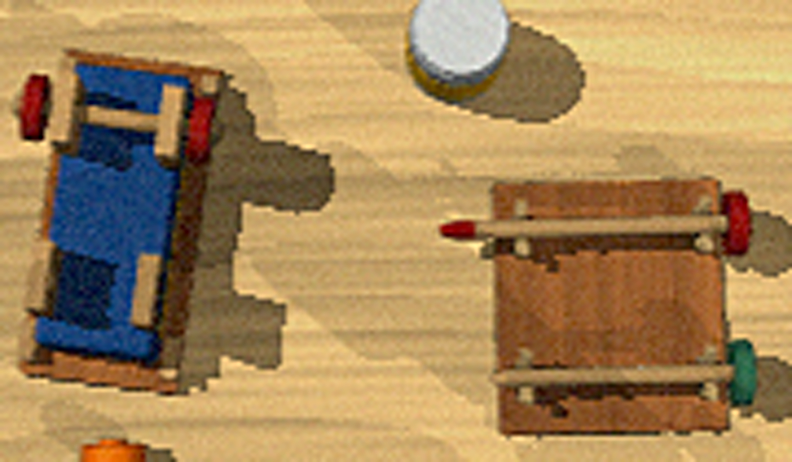

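Request:
send_rows:
  steps:
    - [0.051,0.046,0.002,0,0,9.2,0.085]
    - [0.051,0.046,0.002,0,0,9.2,0.085]
    - [0.051,0.046,0.002,0,0,9.2,0.085]
    - [0.051,0.046,0.002,0,0,9.2,0.085]
    - [0.051,0.046,0.002,0,0,9.2,0.085]
    - [0.051,0.046,0.002,0,0,9.2,0.085]
    - [0.051,0.046,0.002,0,0,9.2,0.085]
    - [0.051,0.046,0.002,0,0,9.2,0.085]
    - [0,0,0,0,0,0,0.085]
    - [0,0,0,0,0,0,0.085]

```text
time_s: 1.4
ee_pos: [0.5234, -0.1936, 0.2454]
ee_rot: [[0.005, 1.0, -0.001], [1.0, -0.005, 0.0], [0.0, -0.001, -1.0]]
wrist_force: [-0.5, 0.5, -0.5]
opening: 0.997
grip_force: 0.0
```

```bash
cat > snap.py <<'E'
import sys,pickle
from h import *
n=sys.argv[1]
s=env.read_state();c=env.camera_params("wrist");im=env.read_camera("wrist")
pickle.dump(c,open(f"pics/{n}.pkl","wb"));cv2.imwrite(f"pics/{n}_raw.png",im)
cv2.imwrite(f"pics/{n}.png",cv2.convertScaleAbs(cv2.resize(im,(800,600),interpolation=cv2.INTER_CUBIC),alpha=1.6))
print(s["time_s"],s["ee_pos"],np.round(s["ee_rot"],4).tolist(),np.round(s["joint_positions"],2),np.round(c["T"],3).tolist())
E
python3 snap.py w1
```

```text
1.4 [ 0.5233935  -0.19357274  0.24543948] [[0.0055, 1.0, -0.001], [1.0, -0.0055, 0.0001], [0.0001, -0.001, -1.0]] [-0.35  0.11  0.23  1.69 -0.    1.22] [[1.0, -0.005, -0.003, 0.524], [-0.005, -0.946, -0.325, -0.109], [-0.001, 0.325, -0.946, 0.388], [0.0, 0.0, 0.0, 1.0]]
```

View pics/w1.png

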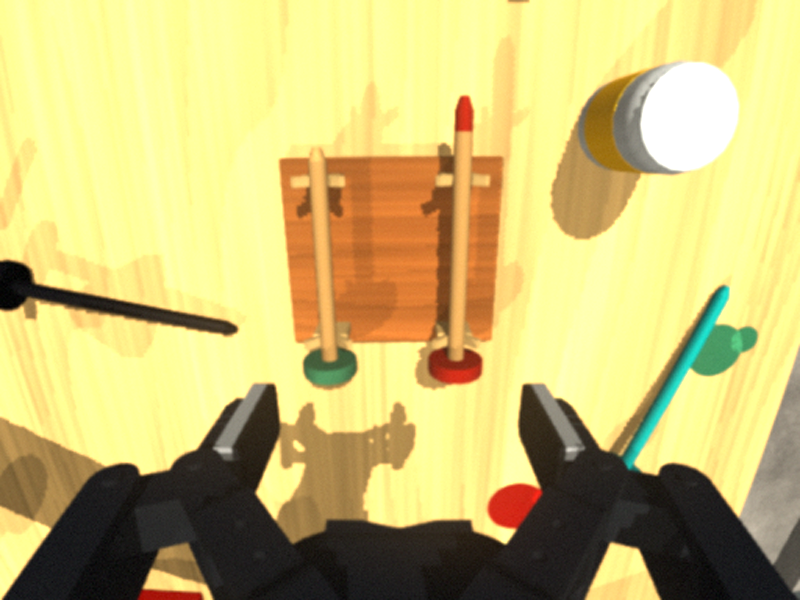

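The wrist view shows the red axle with its tip at (464,98) and its shaft meeting the wheel near (456,358). The rack board corners are at (281,159), (502,157), (492,341) and (297,342).

```bash
python3 - <<'E'
from h import *;import pickle
c=pickle.load(open("pics/w1.pkl","rb"));f=512/800
t,m,w=onz(np.array([(464.3,97.5),(460,240),(456,356)])*f,c,.05)
print(t,m,w,np.linalg.norm(t-w)," want .21")
d=(t-w)/np.linalg.norm(t-w);print("dir",d,"yaw off y",np.degrees(np.arctan2(-d[0],d[1])),"origin",t-.16*d, w+.05*d)
R=onz(np.array([(281,159),(502,157),(492,341),(297,342)])*f,c,.012)
print(R,[np.linalg.norm(R[i]-R[i-1]) for i in range(4)])
E
```

```text
[ 0.57143947 -0.07047328  0.05      ] [ 0.57209524 -0.17576241  0.05      ] [ 0.57285487 -0.27832803  0.05      ] 0.207859575367882  want .21
dir [-0.00680938  0.99997682  0.        ] yaw off y 0.39015198771071025 origin [ 0.57252897 -0.23046957  0.05      ] [ 0.5725144  -0.22832919  0.05      ]
[[ 0.42422755 -0.11306882  0.012     ]
 [ 0.61033452 -0.11253268  0.012     ]
 [ 0.61252611 -0.281557    0.012     ]
 [ 0.42448516 -0.28175778  0.012     ]] [np.float64(0.16868915520028238), np.float64(0.18610774277579853), np.float64(0.16903853290763352), np.float64(0.18804105753406902)]
```

Request:
send_rows:
  steps:
    - [0.004,0.055,0,0,0,-1.5,0.085]
    - [0.004,0.055,0,0,0,-1.5,0.085]
    - [0.004,0.055,0,0,0,-1.5,0.085]
    - [0.004,0.055,0,0,0,-1.5,0.085]
    - [0.004,0.055,0,0,0,-1.5,0.085]
    - [0.004,0.055,0,0,0,-1.5,0.085]
    - [0,0,0,0,0,0,0.085]
    - [0,0,0,0,0,0,0.085]

```text
time_s: 2.45
ee_pos: [0.5474, 0.135, 0.246]
ee_rot: [[0.163, 0.987, 0.0], [0.987, -0.163, -0.0], [-0.0, 0.0, -1.0]]
wrist_force: [-0.3, -0.6, 0.9]
opening: 0.998
grip_force: 0.0
```

```bash
python3 snap.py w2
```

```text
2.45 [0.5474116  0.13502092 0.246013  ] [[0.163, 0.9866, 0.0001], [0.9866, -0.163, -0.0003], [-0.0003, 0.0001, -1.0]] [ 0.24  0.13  0.25  1.69 -0.    1.98] [[0.987, -0.154, -0.053, 0.561], [-0.163, -0.933, -0.321, 0.218], [0.0, 0.325, -0.946, 0.389], [0.0, 0.0, 0.0, 1.0]]
```

View pics/w2.png

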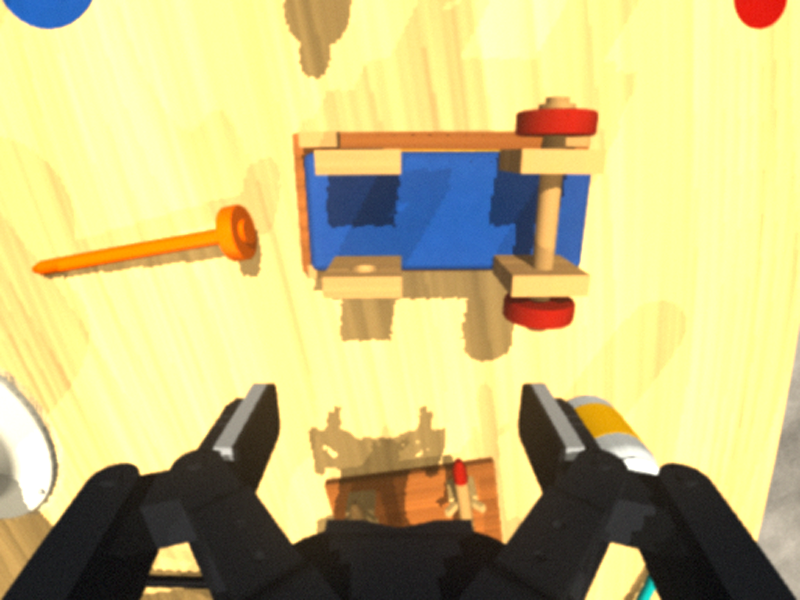

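```bash
python3 - <<'E'
from h import *
im=cv2.imread("pics/w2_raw.png")[85:200,185:295]
cv2.imwrite("pics/w2c.png",cv2.convertScaleAbs(cv2.resize(im,None,fx=5,fy=5,interpolation=cv2.INTER_CUBIC),alpha=1.3))
E
```

```text
(no output)
```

View pics/w2c.png

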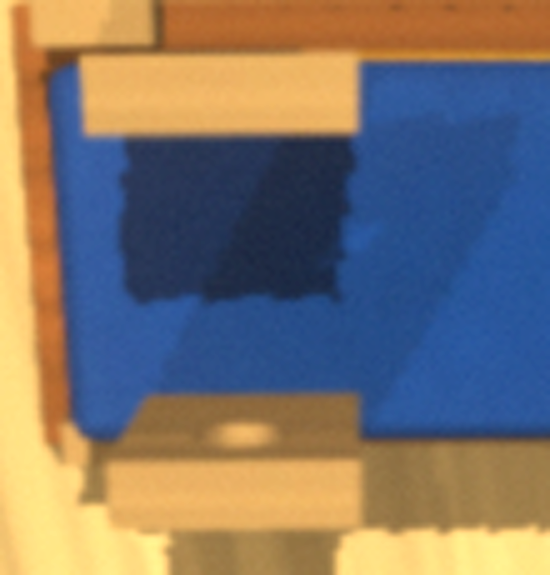

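Crop: the far block's top has corners (79,53), (360,53), (360,135) and (83,135). The near block's top has (108,459), (361,459), (361,528) and (111,528), with its hole at about (243,433) on the inner face.

```bash
python3 - <<'E'
from h import *;import pickle
from scipy.optimize import least_squares
c=pickle.load(open("pics/w2.pkl","rb"))
q=lambda a:(np.array(a,float)+.5)/5-.5+[185,85]
P=q([(79,53),(360,53),(360,135),(83,135),(108,459),(361,459),(361,528),(111,528)])
L=np.array([(-25,45),(25,45),(25,31),(-25,31),(-25,-31),(25,-31),(25,-45),(-25,-45)])/1e3
W=onz(P,c,.13);print(np.round(W,4).tolist())
print("len",np.linalg.norm(W[0]-W[1]),np.linalg.norm(W[4]-W[5]),np.linalg.norm(W[1]-W[6]))
def pts(v):
    a=v[2];R=np.array([[np.cos(a),-np.sin(a)],[np.sin(a),np.cos(a)]]);return np.c_[L@R.T+v[:2],np.full(8,v[3])]
for fz in(True,False):
    g=lambda v:(proj(pts(np.r_[v[:3],.13 if fz else v[3]]),c)-P).ravel()
    r=least_squares(g,[.52,.175,-.15,.13][:3+(not fz)]);v=r.x;print(v,np.degrees(v[2]),np.round(r.fun,1))
v=r.x
print("holes",[v[:2]+y*np.array([-np.sin(v[2]),np.cos(v[2])]) for y in(-.045,.045)])
E
```

```text
[[0.5128, 0.2286, 0.13], [0.5625, 0.2202, 0.13], [0.5602, 0.2061, 0.13], [0.5104, 0.2145, 0.13], [0.5016, 0.1536, 0.13], [0.5506, 0.1455, 0.13], [0.5483, 0.1315, 0.13], [0.4991, 0.1396, 0.13]]
len 0.05047586945382264 0.0496270610257806 0.08989827364049376
[ 0.53064622  0.17994382 -0.15784929] -9.044097927214665 [ 0.4  0.3 -0.2 -0.3 -0.1 -0.6  0.5 -0.1 -0.4  0.5 -0.1  0.1 -0.  -0.1
 -0.1  0.2]
[ 0.53062168  0.17991692 -0.15784033  0.12977692] -9.043584538035224 [ 0.4  0.4 -0.2 -0.2 -0.1 -0.6  0.5 -0.  -0.4  0.4 -0.1  0.1 -0.  -0.2
 -0.1  0.1]
holes [array([0.52354832, 0.13547631]), array([0.53769503, 0.22435753])]
```

Request:
send_rows:
  steps:
    - [0.0036,-0.052,0,0,0,1.4,0.085]
    - [0.0036,-0.052,0,0,0,1.4,0.085]
    - [0.0036,-0.052,0,0,0,1.4,0.085]
    - [0.0036,-0.052,0,0,0,1.4,0.085]
    - [0.0036,-0.052,0,0,0,1.4,0.085]
    - [0.0036,-0.052,0,0,0,1.4,0.085]
    - [0.0036,-0.053,0,0,0,1.4,0.085]
    - [0,0,-0.05,0,0,0,0.085]
    - [0,0,-0.05,0,0,0,0.085]
    - [0,0,-0.05,0,0,0,0.085]
    - [0,0,0,0,0,0,0.085]
    - [0,0,0,0,0,0,0.085]

```text
time_s: 4.0
ee_pos: [0.573, -0.2299, 0.0984]
ee_rot: [[-0.007, 1.0, 0.002], [1.0, 0.007, -0.001], [-0.001, 0.002, -1.0]]
wrist_force: [-0.1, 0.1, 1.5]
opening: 0.995
grip_force: 0.0
```

```bash
python3 snap.py w3
```

```text
4.0 [ 0.57301023 -0.22994504  0.09841174] [[-0.007, 1.0, 0.0023], [1.0, 0.007, -0.001], [-0.001, 0.0023, -1.0]] [-0.38  0.24  0.09  1.42 -0.    1.18] [[1.0, 0.006, 0.004, 0.572], [0.007, -0.945, -0.326, -0.145], [0.002, 0.326, -0.945, 0.241], [0.0, 0.0, 0.0, 1.0]]
```

View pics/w3.png

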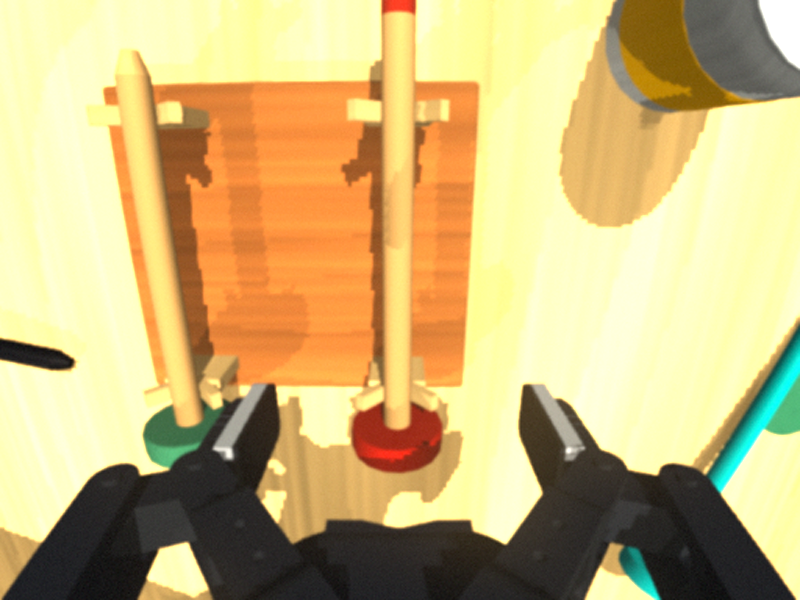

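Request:
send_rows:
  steps:
    - [-0.0005,0,-0.025,0,0,0,0.085]
    - [0,0,-0.025,0,0,0,0.085]
    - [0,0,-0.017,0,0,0,0.085]
    - [0,0,0,0,0,0,0.085]
    - [0,0,0,0,0,0,0.085]
    - [0,0,0,0,0,0,0.04]
    - [0,0,0,0,0,0,0.025]
    - [0,0,0,0,0,0,0.02]
    - [0,0,0,0,0,0,0.015]
    - [0,0,0,0,0,0,0.01]
    - [0,0,0,0,0,0,0.005]
  squeeze: 40

```text
time_s: 5.42
ee_pos: [0.5721, -0.2287, 0.0289]
ee_rot: [[-0.008, 1.0, -0.0], [1.0, 0.008, 0.0], [0.0, -0.0, -1.0]]
wrist_force: [-0.4, 0.2, 2.1]
opening: 0.15
grip_force: 38.9
```

Request:
send_rows:
  steps:
    - [0,0,0.005,0,0,0,0.005]
    - [0,0,0.01,0,0,0,0.005]
    - [0,0,0.02,0,0,0,0.005]
    - [0,0,0.03,0,0,0,0.005]
    - [0,0,0.03,0,0,0,0.005]
    - [0,0,0.015,0,0,0,0.005]
    - [-0.026,0.061,0,0,0,-3.1,0.005]
    - [-0.026,0.061,0,0,0,-3.1,0.005]
    - [-0.026,0.06,0,0,0,-3.2,0.005]
    - [0,0,0,0,0,0,0.005]
    - [0,0,0,0,0,0,0.005]
  squeeze: 60

```text
time_s: 6.8
ee_pos: [0.4986, -0.0563, 0.1392]
ee_rot: [[0.154, 0.988, 0.001], [0.988, -0.154, -0.0], [-0.0, 0.001, -1.0]]
wrist_force: [0.8, 0.1, -0.3]
opening: 0.144
grip_force: 58.7
```

```bash
python3 snap.py w4
```

```text
6.8 [ 0.49862443 -0.0563325   0.13924101] [[0.1538, 0.9881, 0.0008], [0.9881, -0.1538, -0.0003], [-0.0002, 0.0008, -1.0]] [-0.11 -0.04 -0.13  1.48 -0.    1.61] [[0.988, -0.145, -0.049, 0.511], [-0.153, -0.934, -0.322, 0.027], [0.001, 0.325, -0.946, 0.282], [0.0, 0.0, 0.0, 1.0]]
```

View pics/w4.png

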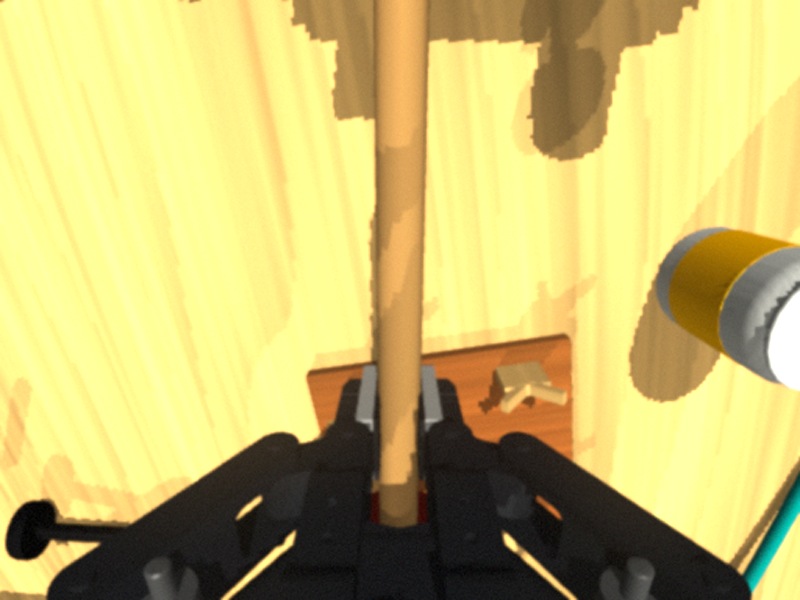

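The axle is held, with its shaft edges at columns 375/428 (row 5) and 379/421 (row 340). Next I'll fit its line, including pitch from the apparent width.

```bash
cat > axis.py <<'E'
from h import *;import pickle,sys
from scipy.optimize import least_squares
def fit(n,rows,tcp,R):
    c=pickle.load(open(f"pics/{n}.pkl","rb"));im=cv2.imread(f"pics/{n}_raw.png").astype(float)
    b=cv2.GaussianBlur(im,(3,3),0.7);E=[]
    for r in rows:
        g=np.abs(np.gradient(b[max(0,r-1):r+2].mean(0),axis=0)).sum(1)
        l=g[234:248].argmax()+234; h=g[262:280].argmax()+262
        sub=lambda k:k+0.5*(g[k-1]-g[k+1])/(g[k-1]-2*g[k]+g[k+1])
        E.append((r,sub(l),sub(h)))
    E=np.array(E)
    g=R[:,2]*-.019+tcp
    def res(v):
        o=g+R[:,1]*v[0]+R[:,2]*v[1]; d=R[:,0]+R[:,1]*v[2]+R[:,2]*v[3]; d=d/np.linalg.norm(d)
        out=[]
        for r,l,h in E:
            for s,x in((-1,l),(1,h)):
                C,q=und([(x,r)],c);q=q[0]
                n_=np.cross(d,q);n_/=np.linalg.norm(n_)
                out.append(abs((C-o)@n_)-.007)
        return np.array(out)*1e3
    r=least_squares(res,[0,0,0,0],loss="soft_l1",f_scale=.3);v=r.x
    print("lat mm %.2f depth mm %.2f yaw° %.2f pitch(+down)° %.2f"%(v[0]*1e3,v[1]*1e3,np.degrees(v[2]),np.degrees(v[3])),"rms",np.sqrt((res(v)**2).mean()))
    o=g+R[:,1]*v[0]+R[:,2]*v[1]; d=R[:,0]+R[:,1]*v[2]+R[:,2]*v[3]
    print("tip",o+d*.16,"dir",d); print(np.round(E[::4],1).tolist())
if __name__=="__main__":
    s=env.read_state(); fit(sys.argv[1],range(2,200,6),s["ee_pos"],s["ee_rot"])
E
python3 axis.py w4
```

```text
lat mm -2.43 depth mm -34.75 yaw° 1.38 pitch(+down)° 21.91 rms 0.561359010380375
tip [0.52494055 0.10098392 0.13157145] dir [ 0.17880173  0.9841177  -0.38263712]
[[2.0, 238.1, 272.0], [26.0, 242.1, 274.6], [50.0, 241.8, 273.5], [74.0, 242.0, 273.0], [98.0, 239.2, 272.8], [122.0, 239.7, 271.9], [146.0, 236.6, 271.6], [170.0, 237.2, 270.9], [194.0, 237.2, 270.2]]
```

```bash
sed -i 's/l=g\[234:248\].argmax()+234; h=g\[262:280\].argmax()+262/l=g[240:247].argmax()+240; h=g[265:280].argmax()+265/; s/(2,200,6)/(2,200,3)/; s/E\[::4\]/E[::6]/' axis.py
python3 axis.py w4
python3 - <<'E'
from h import *
im=env.read_camera("scene")[120:270,170:370]
cv2.imwrite("pics/s4.png",cv2.convertScaleAbs(cv2.resize(im,None,fx=4,fy=4,interpolation=cv2.INTER_CUBIC),alpha=1.6))
E
```

```text
lat mm -1.42 depth mm -19.81 yaw° 0.86 pitch(+down)° 14.49 rms 0.6516472757081596
tip [0.52449496 0.10105476 0.13736184] dir [ 0.16975476  0.98555812 -0.2530907 ]
[[2.0, 241.5, 272.0], [20.0, 241.7, 271.6], [38.0, 241.9, 273.9], [56.0, 241.9, 273.4], [74.0, 242.0, 273.0], [92.0, 238.9, 272.8], [110.0, 239.3, 272.4], [128.0, 239.7, 271.8], [146.0, 239.3, 271.6], [164.0, 243.3, 270.9], [182.0, 243.2, 270.7]]
```

View pics/s4.png

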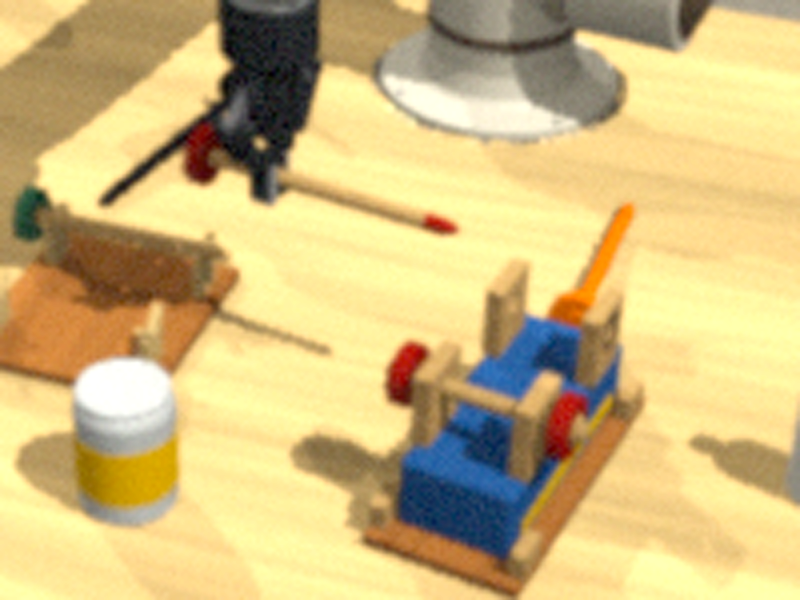

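The scene crop shows the held axle level, with its tip end at (457,231) and the wheel hub near (202,153). The block tops are at about (507,270) and (606,290).

```bash
python3 - <<'E'
from h import *
s=env.read_state();R=s["ee_rot"];g=s["ee_pos"]-R[:,2]*.019
for p in(-1,0,1,2):
    d=R[:,0]+R[:,2]*np.tan(np.radians(p))
    P=np.array([g+d*.16,g+d*.135,g-d*.068])
    print(p,np.round((proj(P,"scene")-[170,120]+.5)*4-.5,1).tolist())
# cart check: near/far block tops corners
y=-.1578;D=np.array([-np.sin(y),np.cos(y)]);X=np.array([np.cos(y),np.sin(y)]);o=np.array([.5306,.1799])
for a,b in((-.025,-.045),(.025,-.045),(-.025,.045),(.025,.045),(.025,.031)):
    print(a,b,np.round((proj(np.r_[o+a*X+b*D,.13],"scene")-[170,120]+.5)*4-.5,1).tolist())
E
```

```text
-1 [[458.1, 226.2], [427.6, 217.5], [194.5, 151.6]]
0 [[457.9, 229.4], [427.5, 220.2], [194.4, 150.2]]
1 [[457.7, 232.5], [427.3, 222.9], [194.4, 148.9]]
2 [[457.5, 235.7], [427.2, 225.5], [194.4, 147.6]]
-0.025 -0.045 [[514.4, 253.6]]
0.025 -0.045 [[486.6, 286.5]]
-0.025 0.045 [[626.4, 287.6]]
0.025 0.045 [[601.0, 322.2]]
0.025 0.031 [[582.9, 316.5]]
```

```bash
python3 - <<'E'
from h import *;import pickle
from scipy.optimize import least_squares
c=pickle.load(open("pics/w4.pkl","rb"));s=env.read_state();R=s["ee_rot"];g=s["ee_pos"]-R[:,2]*.019
E=[(38,273.9),(56,273.4),(74,273.0),(92,272.8),(110,272.4),(128,271.8),(146,271.6),(164,270.9),(182,270.7)]
F=[(38,241.9),(56,241.9),(74,242.),(164,243.3),(182,243.2)]
C,q=und([(x,r) for r,x in E+F],c)
def res(v,dep=None):
    v=list(v)
    if dep is not None: v=[v[0],dep]+v[1:]
    o=g+R[:,1]*v[0]+R[:,2]*v[1]; d=R[:,0]+R[:,1]*v[2]+R[:,2]*v[3]; d=d/np.linalg.norm(d)
    n=np.cross(d,q);n/=np.linalg.norm(n,axis=1)[:,None]
    return (abs(n@(C-o))-.007)*1e3
for dep in(None,0,-.002):
    r=least_squares(res,[0]*(4 if dep is None else 3),kwargs=dict(dep=dep));v=r.x
    print(dep,np.round(v[:-2]*1e3,2),np.degrees(v[-2:]),np.round(r.fun,2))
E
```

```text
None [ 0.17 11.87] [ 0.05528281 -1.59568245] [ 0.03 -0.03 -0.04  0.04  0.04 -0.05  0.06 -0.08  0.04 -0.05  0.02  0.06
 -0.1   0.06]
0 [-0.01] [0.15835591 6.10680007] [ 0.19  0.09  0.03  0.06  0.01 -0.14 -0.09 -0.28 -0.22  0.1   0.11  0.09
 -0.37 -0.28]
-0.002 [-0.05] [0.17592116 7.39118116] [ 0.22  0.1   0.04  0.06  0.   -0.15 -0.11 -0.31 -0.26  0.12  0.13  0.09
 -0.41 -0.34]
```

Request:
send_rows:
  steps:
    - [-0.0054,0.0009,-0.015,0,0,-0.1,0.005]
    - [0,0,-0.02,0,0,0,0.005]
    - [0,0,-0.014,0,0,0,0.005]
    - [0,0,0,0,0,0,0.005]
    - [0,0,0,0,0,0,0.005]

```text
time_s: 7.52
ee_pos: [0.4933, -0.0558, 0.0904]
ee_rot: [[0.157, 0.988, 0.0], [0.988, -0.157, -0.0], [0.0, 0.0, -1.0]]
wrist_force: [0.7, 0.1, -0.6]
opening: 0.14
grip_force: 58.7
```

```bash
cat > chk.py <<'E'
from h import *
s=env.read_state();a=-.15785;D=np.array([-np.sin(a),np.cos(a)]);X=np.array([np.cos(a),np.sin(a)])
R=s["ee_rot"];p=s["ee_pos"];v=p[:2]-[.5306,.1799]
print("t",s["time_s"],"lat mm",round(v@X*1e3,2),"tip y_c mm",round(v@D*1e3+160,2),"z",round(p[2],4),"yaw err°",np.degrees(np.arctan2(-R[0,0],R[1,0])-a),"pitch up°",np.degrees(R[2,0]),"F",np.round(s["wrist_force"],2),"M",np.round(s["moment"],3),s["grip_force"])
E
python3 chk.py
python3 - <<'E'
from h import *
s=env.read_state();R=s["ee_rot"];g=s["ee_pos"]-R[:,2]*.019+[0,0,.001]
a=-.15785;D=np.array([-np.sin(a),np.cos(a)]);X=np.array([np.cos(a),np.sin(a)])
o=np.array([.5306,.1799])
ims=[]
for n,(x0,y0,w,h) in(("scene",(240,150,100,75)),("top",(185,140,100,75))):
    im=env.read_camera(n);cv2.imwrite(f"pics/{n}5.png",im)
    ims.append(cv2.convertScaleAbs(cv2.resize(im[y0:y0+h,x0:x0+w],(400,300),interpolation=cv2.INTER_CUBIC),alpha=1.6))
    f=lambda P:np.round((proj(P,n)-[x0,y0]+.5)*4-.5,1).tolist()
    print(n,"tip",f(g+R[:,0]*.16),"red start",f(g+R[:,0]*.135),"near hole",f(np.r_[o-.045*D,.11]),"near top outer corners",f(np.r_[o-.045*D-.025*X,.13]),f(np.r_[o-.045*D+.025*X,.13]))
cv2.imwrite("pics/both5.png",cv2.resize(np.hstack(ims),(800,300)))
E
```

```text
t 7.525 lat mm 0.23 tip y_c mm -78.61 z 0.0904 yaw err° 0.006354284124858112 pitch up° 0.00158377743719791 F [ 0.66  0.14 -0.56] M [0.028 0.002 0.027] 58.69176149368286
scene tip [[178.2, 159.0]] red start [[148.4, 149.7]] near hole [[218.9, 172.0]] near top outer corners [[234.4, 133.6]] [[206.6, 166.5]]
top tip [[186.2, 151.7]] red start [[217.9, 156.1]] near hole [[143.6, 146.1]] near top outer corners [[136.7, 175.5]] [[146.1, 111.5]]
```

```bash
python3 - <<'E'
from h import *
s=env.read_state();R=s["ee_rot"];g=s["ee_pos"]-R[:,2]*.019+[0,0,.001]
im=cv2.imread("pics/scene5.png").astype(int);B,G,Rr=im[...,0],im[...,1],im[...,2]
m=((Rr>1.8*G)&(Rr>1.8*B)&(Rr>50)).astype(np.uint8)
n,l,st,ce=cv2.connectedComponentsWithStats(m)
for k in range(1,n):
    if st[k,4]>5: print(st[k].tolist(),np.round(ce[k],2))
for p in(-1,0,1):
    d=R[:,0]+R[:,2]*np.tan(np.radians(p))
    print(p,"red mid",proj(g+d*.1465,"scene"),"tip",proj(g+d*.16,"scene"),"wheel",proj(g-d*.059,"scene"))
a=-.15785;D=np.array([-np.sin(a),np.cos(a)]);X=np.array([np.cos(a),np.sin(a)]);o=np.array([.5306,.1799])
print("fit wheels",[proj(np.r_[o+.12*X+y*D,.11],"scene").round(2) for y in(-.066,.066)])
E
```

```text
[459, 36, 28, 32, 267] [472.9   54.31]
[465, 40, 8, 8, 19] [468.84  42.95]
[464, 44, 5, 6, 8] [465.75  46.88]
[467, 48, 5, 4, 8] [469.38  50.  ]
[91, 109, 12, 6, 39] [ 96.15 110.74]
[107, 114, 11, 7, 51] [112.43 117.14]
[80, 116, 54, 24, 783] [107.51 127.81]
[218, 165, 8, 13, 57] [221.16 170.74]
[308, 172, 20, 29, 120] [317.23 188.82]
[503, 178, 9, 17, 34] [507.   186.21]
[276, 187, 8, 4, 21] [279.24 188.38]
[82, 198, 21, 16, 217] [ 91.63 204.96]
[379, 203, 8, 8, 51] [382.24 206.33]
[267, 206, 10, 15, 89] [270.83 212.37]
[306, 218, 11, 17, 107] [310.2  225.72]
[308, 314, 20, 20, 268] [317.71 322.58]
-1 red mid [[280.22894245 187.37818514]] tip [[284.2715451  188.56998862]] wheel [[222.08452855 170.23959429]]
0 red mid [[280.18732719 188.07759036]] tip [[284.22160799 189.33521   ]] wheel [[222.07886393 169.96591432]]
1 red mid [[280.14578665 188.77563194]] tip [[284.17176855 190.09879534]] wheel [[222.07319665 169.69203235]]
fit wheels [array([[270.02, 211.61]]), array([[313.32, 226.12]])]
```

Request:
send_rows:
  steps:
    - [0.0014,0.0099,-0.0005,0,0,0,0.005]
    - [0.0016,0.0099,0,0,0,0,0.005]
    - [0.0013,0.0079,0,0,0,0,0.005]
    - [0.0008,0.0049,0,0,0,0,0.005]
    - [0.0008,0.0049,0,0,0,0,0.005]
    - [0.0008,0.0049,0,0,0,0,0.005]
    - [0.0008,0.0049,0,0,0,0,0.005]
    - [0,0,0,0,0,0,0.005]

```text
time_s: 8.62
ee_pos: [0.5005, -0.0079, 0.0893]
ee_rot: [[0.156, 0.988, -0.0], [0.988, -0.156, 0.0], [0.0, -0.0, -1.0]]
wrist_force: [-0.7, -0.2, -0.8]
opening: 0.143
grip_force: 58.7
```

```bash
python3 chk.py
```

```text
t 8.625 lat mm -0.19 tip y_c mm -30.22 z 0.0893 yaw err° 0.05078236055334863 pitch up° 0.002290240738516244 F [-0.75 -0.17 -0.8 ] M [-0.044  0.041  0.02 ] 58.69120895862579
```

Request:
send_rows:
  steps:
    - [0.0016,0.0099,0.0003,0,0,0,0.005]
    - [0.0016,0.0099,0,0,0,0,0.005]
    - [0.0016,0.0099,0,0,0,0,0.005]
    - [0.0016,0.0099,0,0,0,0,0.005]
    - [0.0016,0.0099,0,0,0,0,0.005]
    - [0.0008,0.0049,0,0,0,0,0.005]
    - [0,0,0,0,0,0,0.005]

```text
time_s: 9.5
ee_pos: [0.5093, 0.0465, 0.0896]
ee_rot: [[0.156, 0.988, -0.0], [0.988, -0.156, -0.0], [-0.0, -0.0, -1.0]]
wrist_force: [0.1, -0.7, -0.9]
opening: 0.145
grip_force: 58.7
```

```bash
python3 chk.py
```

```text
t 9.5 lat mm -0.06 tip y_c mm 24.96 z 0.0896 yaw err° 0.06643361480244668 pitch up° -0.0032415019262500046 F [ 0.12 -0.69 -0.93] M [-0.039 -0.03   0.012] 58.69109630584717
```

Request:
send_rows:
  steps:
    - [0.0008,0.0049,0,0,0,0,0.005]
    - [0.0008,0.0049,0,0,0,0,0.005]
    - [0.0008,0.0049,0,0,0,0,0.005]
    - [0,0,0,0,0,0,0.005]

```text
time_s: 10.0
ee_pos: [0.5117, 0.0613, 0.0896]
ee_rot: [[0.156, 0.988, -0.0], [0.988, -0.156, 0.0], [0.0, -0.0, -1.0]]
wrist_force: [0.2, 0.3, -0.3]
opening: 0.139
grip_force: 58.7
```

```bash
python3 chk.py
```

```text
t 10.0 lat mm 0.0 tip y_c mm 39.87 z 0.0896 yaw err° 0.05997180500975805 pitch up° 0.0013016650228671737 F [ 0.24  0.31 -0.28] M [0.054 0.007 0.015] 58.6912876367569
```

Request:
send_rows:
  steps:
    - [0.0008,0.0049,0,0,0,0,0.005]
    - [0.0008,0.0049,0,0,0,0,0.005]
    - [0.0012,0.0074,0,0,0,0,0.005]
    - [0.0012,0.0074,0,0,0,0,0.005]
    - [0.0012,0.0074,0,0,0,0,0.005]
    - [0.0012,0.0074,0,0,0,0,0.005]
    - [0,0,0,0,0,0,0.005]
    - [0,0,0,0,0,0,0.005]
    - [0,0,0,0,0,0,0.005]

```text
time_s: 11.12
ee_pos: [0.5181, 0.1001, 0.0896]
ee_rot: [[0.157, 0.988, -0.0], [0.988, -0.157, -0.0], [-0.0, -0.0, -1.0]]
wrist_force: [-0.4, -0.8, 0.3]
opening: 0.139
grip_force: 58.7
```

```bash
python3 chk.py; python3 - <<'E'
from h import *
im=env.read_camera("scene")[140:260,210:370]
cv2.imwrite("pics/s6.png",cv2.convertScaleAbs(cv2.resize(im,None,fx=5,fy=5,interpolation=cv2.INTER_CUBIC),alpha=1.6))
E
```

```text
t 11.125 lat mm 0.15 tip y_c mm 79.25 z 0.0896 yaw err° 0.016883624475837886 pitch up° -0.0038828605886410323 F [-0.35 -0.77  0.31] M [ 0.002 -0.002  0.032] 58.69070112705231
```

View pics/s6.png

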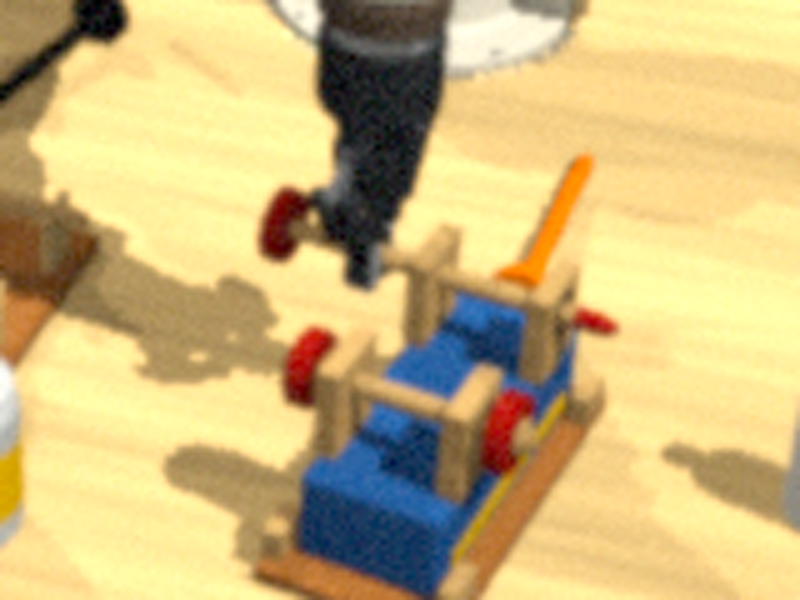

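The axle passes through both blocks and the red tip stands out at (577,317)–(617,328). I'll add a few mm of margin.

Request:
send_rows:
  steps:
    - [0.0004,0.0025,0,0,0,0,0.005]
    - [0.0004,0.0025,0,0,0,0,0.005]
    - [0,0,0,0,0,0,0.005]
    - [0,0,0,0,0,0,0.005]
    - [0,0,0,0,0,0,0.005]
    - [0,0,0,0,0,0,0.005]

```text
time_s: 11.92
ee_pos: [0.5189, 0.1053, 0.0896]
ee_rot: [[0.157, 0.988, -0.0], [0.988, -0.157, 0.0], [0.0, -0.0, -1.0]]
wrist_force: [-0.4, -0.4, -0.8]
opening: 0.14
grip_force: 58.7
```

```bash
python3 chk.py; python3 -c "
from h import *
print(np.abs(env.read_state()['dq']).max()); print(env.sign_off())"
```

```text
t 11.925 lat mm 0.15 tip y_c mm 84.47 z 0.0896 yaw err° 0.03086439573668533 pitch up° 0.0007489876518565225 F [-0.37 -0.4  -0.76] M [-0.035 -0.    -0.02 ] 58.690903186798096
0.0019484123888036978
the job is handed in; nothing more can be done
None
```

The job is handed in at 11.9 s: by my measurements the red axle spans both blocks with its tip end about 39 mm beyond the far block, held motionless in the gripper, with no wrist force above about 2 N in any reading.

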